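# Key the sole press on and set its air valve two turns open

### The job

Switch the sole press on: take the key out of its wooden block, push it fully down into the slot of the key switch, turn it clockwise to its stop and leave it in there. Then set the air valve: by the wooden crank handle turn the handwheel clockwise until it stops, shut, back it off exactly two full turns, and finish while still gripping the crank handle, holding the wheel still there. Leave the shoe last, the tin and the hammer alone.

Things in the scene. Friction and masses are not known exactly. Their poses are not given: they have to be found in the camera images.
- key: Loose upright steel key, 50 g. Origin: centre of the blade's lower tip; z up the key, x across the blade's width, y its thickness. Blade 16 (x) by 5 mm, 22 mm long, lowest 8 mm tapered to 10 by 2. Shoulder 26 by 13 mm at 22 to 28 mm above the tip rests on top of the slot. Flat black head 34 (x) by 10 (y) mm, 28 to 60 mm above the tip: grip its 10 mm thickness. Same after a half turn about z.
- key_tip (a point): The lower tip of the key's blade: same point and axes as key.
- key_block: Fixed wooden block 70 x 70 x 40 mm high, origin at the centre of its underside. The key starts in its slot (20 along the block's x by 9 mm, 26 mm deep), tip 18 mm above the table. Block, key switch and valve stand in a row across the bench, in any order.
- key_slot (a point): Centre of the slot's mouth, in the top of the key switch's steel cylinder (44 mm diameter, 28 mm high) on a fixed grey box 90 x 90 x 50 mm; 82 mm above the table. Slot 20 (this point's x) by 9 (y) mm, 24 mm deep; x runs along the slot and turns with it, z up. The key has about 15 degrees of play before the cylinder follows. Fully in, the key's tip is 22 mm below this point.
- key_cylinder (a joint): Angle of the key switch's cylinder (rad): 0 at the start (off); grows as it is turned clockwise seen from above, to its stop at 1.05 (60 degrees, on). Friction 0.05 N m; it stays where it is left.
- wheel_hub (a point): Centre of the valve's dark steel handwheel, on its upright axis at rim height, 100 mm above the table. Three spokes, rim radius 55 mm to the middle of its 10 mm bar; it sits on a fixed brass valve with a 100 mm round flange and two pipe stubs. x points to where the crank handle lies when shut.
- wheel (a joint): Angle of the handwheel (rad): 0 at the stop, fully shut; grows as it is opened, anticlockwise seen from above; turns beyond one full turn count on (two turns open = 12.566). It has 25 rad of travel, starts 2 to 6.3 rad open, takes 0.1 N m of friction to turn and stays where it is left.
- crank_grip: The upright wooden crank handle standing on the wheel's rim, 55 mm from the wheel's axis, 24 mm in diameter and 46 mm tall; origin at the centre of its underside, 109 mm above the table. It spins freely about its own upright axis, so the gripper can go round with it without turning.
- crank_grip_mid (a point): Point on the crank handle's axis at mid height, 22 mm above its underside, 131 mm above the table: the place to grip it.
- shoe_last: Bystander: wooden shoe last, about 190 x 72 x 90 mm high, origin under its middle, lying beyond the work.
- tack_tin: Bystander: closed metal tin with a paper label, 72 mm diameter, 80 mm tall, origin under its middle, standing beyond the work.
- hammer: Bystander: hammer lying on the bench at the robot's left, about 300 mm long, origin under its middle.
Not all that is in view belongs to the job. What is meant by the key is not orange, and is the larger of those in its own colour. Of the things that look like the part that bears wheel_hub, the larger one is meant.

How it is judged:
On the way, in this order (a step that is already met when the one before it is completed fails the run):
1. the key is seated in the switch's slot, not yet turned (z of key_tip in the frame of key_slot below -0.017 m and horizontal distance between key_tip and key_slot below 0.006 m and angle between key's own z axis and vertical below 0.25 rad and value of joint key_cylinder below 0.5 rad), for 0.1 s.
2. the key, seated, has turned the switch to its stop (z of key_tip in the frame of key_slot below -0.017 m and horizontal distance between key_tip and key_slot below 0.006 m and angle between key's own z axis and vertical below 0.25 rad and value of joint key_cylinder above 0.92 rad), for 0.2 s.
3. the handwheel is shut against its stop, moved by the crank handle (value of joint wheel below 0.1 rad and contact force between the fingers and crank_grip above 1 N), for 0.1 s.
At the end, for the whole second after the job is handed in: The wheel stands still two turns (12.57 rad) open within 0.22 rad, the fingers grip its crank handle with over 2 N, and the key is still in the switch (tip 17 mm or more below the slot mouth, within 6 mm of its centre, tilt under 0.25 rad), the cylinder past 0.92 rad (all of step 2 and value of joint wheel between 12.346 and 12.786 rad and velocity of joint wheel between -0.15 and 0.15 rad/s and contact force between the fingers and crank_grip above 2 N); the arm keeps its last pose, push and grip.
It fails at once if the shoe last is moved more than 30 mm (distance of shoe_last from where it was at the start of the episode above 0.03 m).
It fails at once if the tack tin is moved more than 30 mm (distance of tack_tin from where it was at the start of the episode above 0.03 m).
It fails at once if the hammer is moved more than 30 mm (distance of hammer from where it was at the start of the episode above 0.03 m).
It also fails if it takes over 72 s, if anything falls off the work surface, if the arm or the gripper's body presses on something with over 40 N, if the wrist force passes 120 N, or if a joint passes its speed limit or range.

### The arm

A 7-joint arm with a two-finger parallel gripper is mounted at the origin on the work surface. World frame = base frame: x ahead of the robot, y to its left, z up, the work surface at z = 0. Lengths are in m, angles in rad, forces in N, time in s.
With the tool pointing down it reaches from about 0.4 to 0.925 m from the base axis. Payload 5.6 kg.
Tool frame: the origin (TCP) lies on the centre line of the jaws, within the pads' length; the fingertips stand 14 mm ahead of it and the grasp point (between the pads) lies 5 mm behind it; z points along the fingers, y is the line along which they close (so a half turn about z gives the same grasp; the last joint's range is limited). The gripper opens to 85 mm and grips with 20 to 120 N. Pads are 22 mm wide; open, the fingers measure 114 mm over their backs; the gripper's body (76 mm by 85 mm) begins 54 mm behind the grasp point. The pads swing forward as they close: fully open they stand 13 mm farther back than shut.
Start: joints at [1.097, 0.468, -0.012, 1.603, 0.006, 1.071, -0.056], TCP at [0.271, -0.591, 0.245] pointing down, gripper open.
Joint ranges: [-2.53, 2.53], [-0.31, 2.02], [-1.57, 1.55], [0.28, 2.44], [-1.29, 4.43], [0.15, 1.84], [-2.92, 2.92]. Speed limits (rad/s): [2.57, 2.57, 3.14, 3.14, 3.14, 3.14, 3.14].

### API

Orientations are given as a 3x3 rotation matrix whose columns are the frame's x, y, z axes.
In Python, from workcell import robot gives the robot as it stands.
- The arm moves only by the shell command python3 -m crank, which reads ROWS from standard input. ROWS is 1 to 12 rows, one to a line, with the numbers parted by commas; each row has 5 numbers: dx, dy, dz in m, then a turn about the tool's z in rad, then the finger opening in m; each row shifts and turns the commanded pose from where the row before left it, along the tool's axes as they then stand; what a row does not reach is not made up. A row lasts 1/8 s, in which the tool goes at most 0.0625 m and 0.188 rad, less where a joint would pass 70% of its speed; a pose out of reach is approached as far as the arm can. The fingers move at their own pace and stop on an object; the grip force is fixed at half the most. Time passes only in rows, so rows that do not move let the fingers close. It prints the time, the measured TCP pose, the force, the opening and the grip force at its end. Input that does not fit is refused with a message, and nothing moves.
- robot.state(): the state, without advancing time (a new reading comes with each control period).
- robot.get_image(name): name is "side" or "top" or "wrist"; returns the picture (480x640x3 uint8, red, green, blue); there is no depth.
- robot.camera_info(name): a dict with "fovy" (degrees; the focal length in pixels is half the picture's height over the tangent of half this angle, whatever the lens; pixels are square), "cx", "cy" (the principal point, pixels), "T" (4x4, takes a point from camera to world coordinates); the wrist camera has in their place "hand_eye" (4x4, takes a point from camera to tool coordinates, whose origin is the TCP and whose axes are the flange's). Camera axes: x right, y up, looking along -z (the intrinsics and any distortion apply to the point x, -y, -z); pixel columns grow to the right and rows downward; lengths in m; the calibration is good to about 2 mm. The wrist camera is an equidistant fisheye: a pixel r from the principal point sees the ray r / f radians off the axis. A picture is of the moment at which its call begins: read the wrist's pose just before it. camera_info takes no time and is no camera call.
- robot.hand_in(): hands the job in; it is judged then, once.
The state is a dict: "time_s": time; "joints": joint angles; "dq": joint speeds; "joint_torque": joint torques, N m; "tool_pos": TCP position; "orientation": TCP orientation; "contact_force": force on the tool from outside, world axes, zero at the start; "ft_torque": the same for the moment, N m; "width": finger opening in m; "finger_force": force on a finger pad.
Only numpy, scipy, OpenCV 4.12 (cv2) and the standard library are available. Lean on these libraries where they do the work, as an engineer would, in place of code of your own. Each camera call takes 0.05 s, during which the arm holds its last target. There are 200 camera calls.

## Working session

There is one attempt and no reset: what is moved stays moved. The work goes in short steps, Python scripts to look and compute and a shell command to move; the robot and the scene stay as the last step left them, time stands still between calls to the robot, and variables do not carry over. Pictures are saved under pics/ and viewed, at most 10 in all, crops included, and the job is handed in when it is done.

```bash
mkdir -p pics; ls
python3 - <<'E'
from workcell import robot
import cv2,numpy as np
s=robot.state();print(s['time_s'],s['tool_pos'],np.round(s['orientation'],3).tolist(),s['width'])
for n in("side","top"):
    im=robot.get_image(n);cv2.imwrite(f"pics/{n}0.png",im[:,:,::-1]);c=robot.camera_info(n);print(n,{k:(np.round(v,4).tolist() if k=='T' else v) for k,v in c.items()})
print(robot.camera_info("wrist"))
E
```

```text
pics
0.0 [ 0.27114    -0.59013986  0.24434171] [[0.909, 0.418, -0.001], [0.418, -0.909, 0.002], [-0.0, -0.002, -1.0]] 0.08536437435545996
side {'fovy': 45.10901544675661, 'cx': 329.12325871365886, 'cy': 247.84119338074981, 'T': [[0.9881, 0.0829, -0.1297, 0.3994], [-0.1538, 0.498, -0.8535, -0.9427], [-0.0062, 0.8632, 0.5048, 0.731], [0.0, 0.0, 0.0, 1.0]]}
top {'fovy': 51.69779011109822, 'cx': 324.42196539882775, 'cy': 234.6731102770517, 'T': [[-0.0221, 0.993, -0.1164, 0.4262], [-0.9993, -0.0184, 0.0325, 0.1307], [0.0301, 0.1171, 0.9927, 1.2162], [0.0, 0.0, 0.0, 1.0]]}
{'fovy': 65.70646984690485, 'cx': 317.1234501723555, 'cy': 246.25109746610815, 'hand_eye': array([[-1.18771062e-03,  9.47696106e-01,  3.19171867e-01,
         8.20078437e-02],
       [ 9.99998521e-01,  1.52265886e-03, -7.99910743e-04,
        -4.49328983e-04],
       [-1.24406217e-03,  3.19170445e-01, -9.47696512e-01,
        -1.28550920e-01],
       [ 0.00000000e+00,  0.00000000e+00,  0.00000000e+00,
         1.00000000e+00]])}
```

View pics/top0.png

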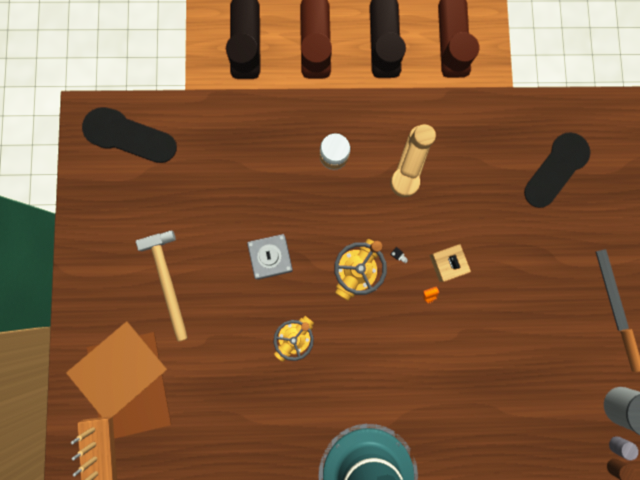

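View pics/side0.png

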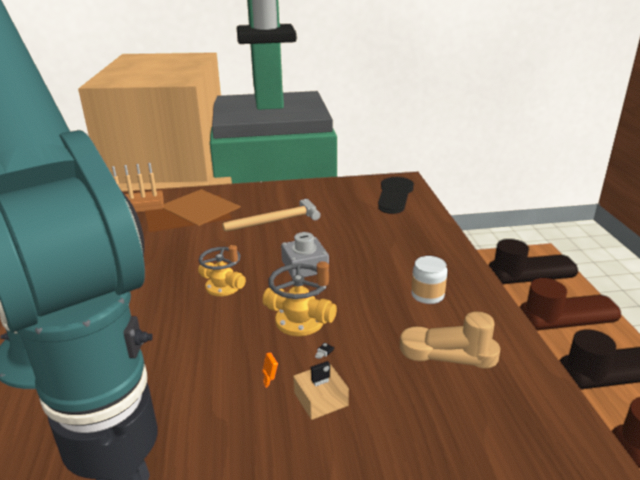

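The top view shows the following:
- **Keys:** a black key standing in the wooden block at about (454,262), a smaller black key lying at (400,255), and an orange one at (431,294). The one in the block is meant, because it is black and the larger of the two.
- **Valves:** one at (360,268) and one at (293,340). The larger, at (360,268), is meant.
- **Key switch:** at (269,256).

I'll measure next and confirm the choice in an enlarged crop.

```bash
cat > h.py <<'E'
import cv2,numpy as np
from workcell import robot
def ray(n,u,v,st=None):
    c=robot.camera_info(n);f=240/np.tan(np.radians(c['fovy']/2));x=(u-c['cx']);y=(v-c['cy'])
    if n=='wrist':
        r=np.hypot(x,y);t=r/f;k=np.sin(t)/max(r,1e-9);d=np.array([x*k,-y*k,-np.cos(t)])
        T=np.eye(4);T[:3,:3]=st['orientation'];T[:3,3]=st['tool_pos'];T=T@c['hand_eye']
    else: d=np.array([x/f,-y/f,-1.]);T=c['T']
    return T[:3,3],T[:3,:3]@d
def onz(n,u,v,z,st=None):
    o,d=ray(n,u,v,st);return o+d*(z-o[2])/d[2]
def pix(n,P,st=None):
    c=robot.camera_info(n);f=240/np.tan(np.radians(c['fovy']/2));T=c.get('T')
    if n=='wrist':
        T=np.eye(4);T[:3,:3]=st['orientation'];T[:3,3]=st['tool_pos'];T=T@c['hand_eye']
    p=np.linalg.inv(T)@np.append(P,1);p=np.array([p[0],-p[1],-p[2]])
    if n=='wrist':
        r=np.hypot(p[0],p[1]);t=np.arctan2(r,p[2]);return c['cx']+f*t*p[0]/r,c['cy']+f*t*p[1]/r
    return c['cx']+f*p[0]/p[2],c['cy']+f*p[1]/p[2]
def blobs(m,amin=15):
    cs,_=cv2.findContours(m.astype(np.uint8),cv2.RETR_EXTERNAL,cv2.CHAIN_APPROX_NONE)
    return sorted([c for c in cs if cv2.contourArea(c)>=amin],key=cv2.contourArea,reverse=True)
E
python3 - <<'E'
from h import *
im=cv2.imread('pics/top0.png')
cr=im[220:320,240:480];cv2.imwrite('pics/crop0.png',cv2.resize(cr,None,fx=3.3,fy=3.3,interpolation=cv2.INTER_CUBIC))
for n,u,v,z in[('key',454,262,.078),('block',451.5,263,.04),('switch',269,255,.082),('hub',360,268,.1),('small',293,340,.06)]:
    print(n,onz('top',u,v,z).round(3))
hsv=cv2.cvtColor(im,cv2.COLOR_BGR2HSV)
g=im.max(2)
for c in blobs((g<60)[220:320,240:480],8): print('dark',cv2.minAreaRect(c+[240,220]),cv2.contourArea(c))
E
```

```text
key [ 0.49  -0.206  0.078]
block [ 0.49  -0.211  0.04 ]
switch [0.515 0.221 0.082]
hub [0.48  0.015 0.1  ]
small [0.32 0.17 0.06]
dark ((454.12335205078125, 261.8287658691406), (12.406362533569336, 5.735016345977783), 69.44395446777344) 57.5
dark ((396.08538818359375, 252.76832580566406), (7.964861869812012, 9.214252471923828), 38.65980529785156) 42.5
```

View pics/crop0.png

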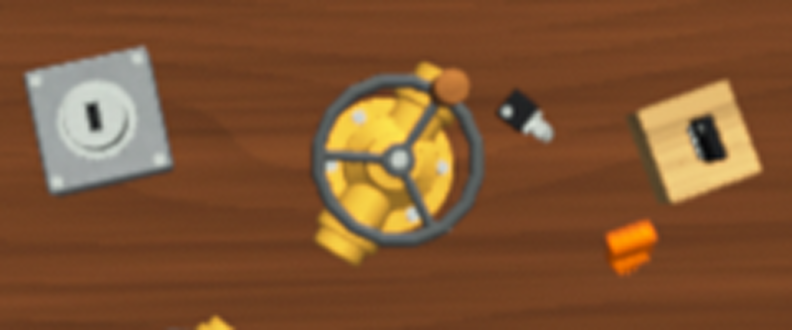

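The crop confirms it: the larger black key stands in the wooden block at (454,262) with its long axis about 21° from world x. The large valve's hub is at (361,268), its crank handle at (377,246) and the switch slot at (269,256). The small lying key and the orange piece are decoys. I'll move over the key for a wrist view.

```bash
echo '0.036,-0.0257,-0.002,0,0.085
0.036,-0.0257,0,0,0.085
0.036,-0.0257,0,0,0.085
0.036,-0.0257,0,0,0.085
0.036,-0.0257,0,0,0.085
0.036,-0.0257,0.01,0,0.085
0.036,-0.0257,0.01,0,0.085
0.036,-0.0257,0.01,0.02,0.085
0.036,-0.0257,0.01,0.02,0.085
0.036,-0.0257,0.005,0.02,0.085
0,0,0,0,0.085
0,0,0,0,0.085' | python3 -m crank
python3 - <<'E'
from h import *
s=robot.state();im=robot.get_image('wrist')[:,:,::-1];cv2.imwrite('pics/w1.png',im)
print(s['time_s'],s['tool_pos'],np.round(s['orientation'],3).tolist(),s['joints'],s['contact_force'])
for c in blobs((im.max(2)<60),60)[:8]: print(cv2.minAreaRect(c),cv2.contourArea(c))
E
```

```text
time_s: 1.6
tool_pos: [0.4931, -0.2086, 0.202]
orientation: [[0.932, 0.362, -0.001], [0.362, -0.932, -0.0], [-0.001, -0.0, -1.0]]
contact_force: [-0.8, 0.0, 0.3]
width: 0.0847
finger_force: 0.0
1.6 [ 0.49308139 -0.2085655   0.20199651] [[0.932, 0.362, -0.001], [0.362, -0.932, -0.0], [-0.001, -0.0, -1.0]] [ 0.49018743  0.33903194 -0.18470863  1.91441432  0.07901417  0.89574475
 -0.93375119] [-0.77027252  0.00545614  0.33019186]
((521.7680053710938, 437.10308837890625), (84.88294219970703, 43.761417388916016), 66.03751373291016) 1321.5
((219.74737548828125, 462.56549072265625), (7.559412002563477, 53.55923843383789), 59.82648468017578) 158.5
```

View pics/w1.png

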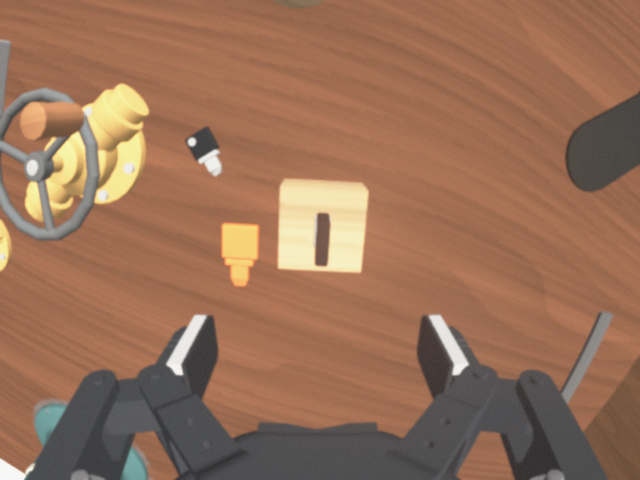

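The wrist view shows the key in its block at (322,238), nearly aligned with the tool. The valve is at left with its handle at about (50,120).

Run:
```python
from h import *
s=robot.state();im=cv2.imread('pics/w1.png')
hsv=cv2.cvtColor(im,cv2.COLOR_BGR2HSV)
sub=np.zeros(im.shape[:2],bool);sub[170:285,270:375]=1
R=s['orientation'];tp=s['tool_pos']
def rep(nm,c,z):
    r=cv2.minAreaRect(c);b=np.array([onz('wrist',*p,z,s) for p in cv2.boxPoints(r)]);ctr=b.mean(0)
    e=[b[1]-b[0],b[2]-b[1]];e.sort(key=lambda a:-np.linalg.norm(a))
    yaw=np.degrees(np.arctan2(e[0][1],e[0][0]))%180
    print(nm,r,ctr.round(4),'sizes',[round(np.linalg.norm(a),4) for a in e],'yaw',yaw.round(1),'tool',(R.T@(ctr-tp)).round(4))
for th in(70,90,110):
    c=blobs((im.max(2)<th)&sub)
    if c: rep('key%d'%th,c[0],.078)
c=blobs((hsv[:,:,2]>180)&(hsv[:,:,1]<150)&sub)[0];rep('block',c,.04)
print('tool yaw',np.degrees(np.arctan2(R[1,0],R[0,0])))
cv2.imwrite('pics/w1c.png',cv2.resize(im[170:285,270:375],None,fx=5,fy=5,interpolation=cv2.INTER_CUBIC))
```

```text
block ((322.0, 227.0), (98.0, 104.0), 90.0) [ 0.4933 -0.2132  0.04  ] sizes [np.float64(0.084), np.float64(0.0822)] yaw 23.6 tool [-0.0009  0.0039  0.1621]
tool yaw 21.163784118029763
```

View pics/w1c.png

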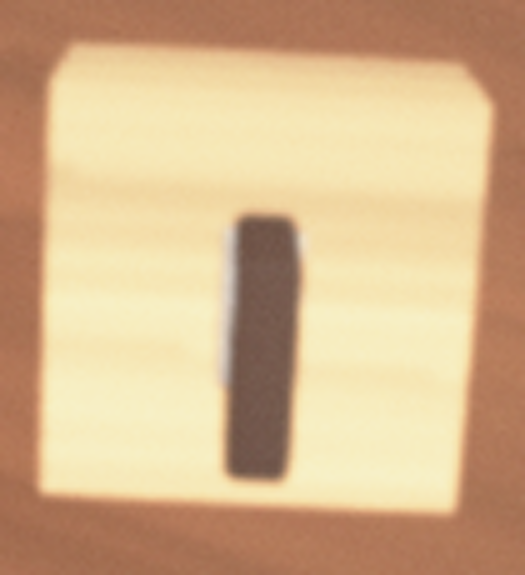

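The crop shows the key's top face at crop rows 258–475 and columns 230–300, tilted about 3° from the tool. The end face is visible above it.

Run:
```python
from h import *
s=robot.state();R=s['orientation'];tp=s['tool_pos']
g=lambda u,v,z:(R.T@(onz('wrist',270+(u+.5)/5,170+(v+.5)/5,z,s)-tp))
P=[g(240,258,.078),g(300,258,.078),g(288,477,.078),g(228,477,.078)]
print(np.round(P,4),np.mean(P,0).round(4))
a=(P[0]+P[1]-P[2]-P[3])/2;print('L',np.linalg.norm(a),'W',np.linalg.norm(P[1]-P[0]),'ang',np.degrees(np.arctan2(a[1],a[0])))
b=[g(40,495,.04),g(460,513,.04),g(490,105,.04),g(48,85,.04)]
print(np.round(b,4));d=b[1]-b[0];print(np.linalg.norm(d),np.degrees(np.arctan2(-d[0],d[1])))
# top view switch/hub in current tool frame
m=cv2.imread('pics/top0.png');c=blobs((m.max(2)<60)[220:320,240:480],8)
print('top key',R.T@(onz('top',454.5,262,.07)-tp))
```

```text
[[ 0.0151  0.0005  0.1241]
 [ 0.0151  0.0089  0.1241]
 [-0.018   0.0075  0.1241]
 [-0.0179 -0.0013  0.1241]] [-0.0014  0.0039  0.1241]
L 0.03309877131198152 W 0.008436559059458759 ang 2.767399472676018
[[-0.0363 -0.0333  0.1621]
 [-0.0397  0.0381  0.1622]
 [ 0.0304  0.0405  0.1621]
 [ 0.0336 -0.0298  0.1621]]
0.0714265167586245 2.7807563096885284
top key [-0.00177585 -0.00081405  0.13211323]
```

```bash
echo '-0.0015,0.004,0.02,0.048,0.05
0,0,0.03,0,0.05
0,0,0.03,0,0.05
0,0,0.03,0,0.05
0,0,0.02,0,0.05
0,0,0.01,0,0.05
0,0,0,0,0.05
0,0,0,0,0
0,0,0,0,0
0,0,0,0,0
0,0,0,0,0
0,0,0,0,0' | python3 -m crank
```

```text
time_s: 3.15
tool_pos: [0.4941, -0.2127, 0.0632]
orientation: [[0.948, 0.317, 0.001], [0.317, -0.948, -0.001], [0.001, 0.001, -1.0]]
contact_force: [-0.3, -0.8, 6.4]
width: 0.0092
finger_force: 59.5
```

```bash
echo '0,0,-0.012,0,0
0,0,-0.025,0,0
0,0,-0.04,0,0
0,0,-0.045,0,0
0.005,-0.02,-0.05,0,0
0.012,-0.05,-0.005,0,0
0.013,-0.055,0,0,0
0.013,-0.055,0,0,0
0.013,-0.055,0,0,0
0.013,-0.055,0,0,0
0.013,-0.055,0,0,0' | python3 -m crank ; echo '0.013,-0.05,0,0,0
0.003,-0.011,0.02,0,0
0,0,0.03,0,0
0,0,0,0,0
0,0,0,0,0' | python3 -m crank
python3 - <<'E'
from h import *
s=robot.state();im=robot.get_image('wrist')[:,:,::-1];cv2.imwrite('pics/w2.png',im)
import pickle;pickle.dump(s,open('w2.pkl','wb'))
print(s['time_s'],s['tool_pos'],s['width'],pix('wrist',[.515,.221,.082],s))
E
```

```text
time_s: 4.53
tool_pos: [0.4614, 0.1424, 0.24]
orientation: [[0.948, 0.317, 0.001], [0.317, -0.948, -0.0], [0.001, 0.001, -1.0]]
contact_force: [1.2, 0.8, -0.5]
width: 0.0093
finger_force: 58.8
time_s: 5.15
tool_pos: [0.4582, 0.2038, 0.1903]
orientation: [[0.948, 0.317, 0.001], [0.317, -0.949, 0.0], [0.001, 0.0, -1.0]]
contact_force: [-0.8, -0.6, -0.0]
width: 0.009
finger_force: 58.8
5.15 [0.45819053 0.20375612 0.19033497] 0.008966954367780665 (np.float64(319.96251037963293), np.float64(161.12197237667255))
```

View pics/w2.png

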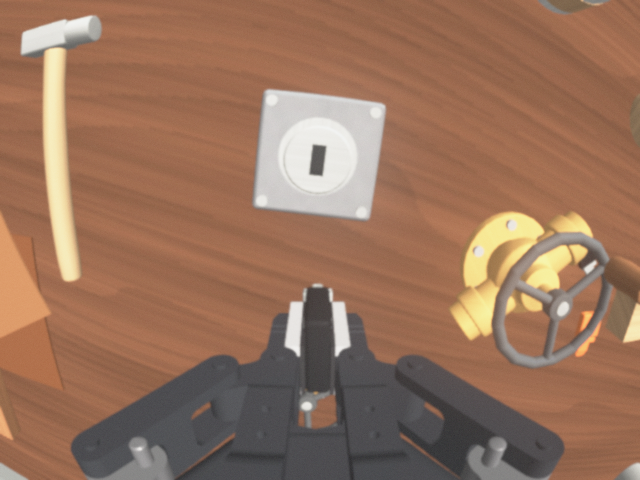

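The wrist view shows the slot at (317,160) in the switch, the held key at about (317,340), and the valve at lower right with its handle at about (625,280).

Run:
```python
from h import *
import pickle
s=pickle.load(open('w2.pkl','rb'));im=cv2.imread('pics/w2.png');R=s['orientation'];tp=s['tool_pos']
sub=np.zeros(im.shape[:2],bool);sub[135:185,295:345]=1
t=lambda u,v,z:R.T@(onz('wrist',u,v,z,s)-tp)
for th in(90,120,150):
    cs=blobs((im.max(2)<th)&sub)
    if not cs: continue
    r=cv2.minAreaRect(cs[0]);b=np.array([t(*p,.082) for p in cv2.boxPoints(r)])
    e=sorted([b[1]-b[0],b[2]-b[1]],key=lambda a:-np.linalg.norm(a))
    print(th,r,b.mean(0).round(4),[np.linalg.norm(a).round(4) for a in e],(np.degrees(np.arctan2(e[0][1],e[0][0]))+90)%180-90)
# grey box top corners at z=.05 by approx
g=(im.max(2)>140)&(cv2.cvtColor(im,cv2.COLOR_BGR2HSV)[:,:,1]<40);g2=np.zeros_like(g);g2[75:230,240:395]=g[75:230,240:395]
c=blobs(g2)[0];q=cv2.approxPolyDP(cv2.convexHull(c),8,True)[:,0];Q=np.array([t(*p,.05) for p in q]);print(q.tolist(),Q.round(4).tolist(),Q.mean(0))
for i in range(len(Q)):
    d=Q[(i+1)%len(Q)]-Q[i];print(np.linalg.norm(d).round(4),np.degrees(np.arctan2(d[1],d[0])))
# key in hand, row edges
k=im[285:400,317].max(1);print(k[::6])
```

```text
120 ((317.2883605957031, 159.7986297607422), (11.625704765319824, 28.27558135986328), 6.709836483001709) [ 6.000e-02 -1.000e-04  1.084e-01] [np.float64(0.0182), np.float64(0.0073)] 6.835119215915569
150 ((317.3307800292969, 159.85386657714844), (12.7755765914917, 29.39623260498047), 7.125016689300537) [ 0.06   -0.      0.1084] [np.float64(0.0189), np.float64(0.0081)] 7.2585584142430974
[[266, 90], [384, 105], [367, 219], [254, 206]] [[0.1085, -0.0364, 0.1405], [0.0979, 0.0477, 0.1404], [0.013, 0.0373, 0.1404], [0.0232, -0.0473, 0.1404]] [0.06064756 0.00034269 0.14040516]
0.0848 97.19972240568728
0.0856 -172.97300543659549
0.0852 -83.09893278656529
0.086 7.283230472687954
[206  76  74  73  74  74  82  72  75  76  72  69  72  73  71  71  70  66
 147 132]
```

```bash
echo '0.03,0,0,0,0
0.03,0,0,0,0
0,0,0.02,0.125,0
0,0,0.02,0,0
0,0,0.012,0,0
0,0,0.005,0,0
0,0,0.005,0,0
0,0,0.005,0,0
0,0,0,0,0' | python3 -m crank
```

```text
time_s: 6.32
tool_pos: [0.5146, 0.2226, 0.1222]
orientation: [[0.981, 0.196, -0.0], [0.196, -0.981, -0.0], [-0.0, 0.0, -1.0]]
contact_force: [0.2, 0.2, 0.1]
width: 0.0092
finger_force: 58.8
```

```bash
echo '0,0,0.004,0,0
0,0,0.004,0,0
0,0,0.004,0,0
0,0,0.004,0,0
0,0,0,0,0' | python3 -m crank
```

```text
time_s: 6.95
tool_pos: [0.5148, 0.2227, 0.106]
orientation: [[0.981, 0.196, 0.0], [0.196, -0.981, 0.0], [0.0, -0.0, -1.0]]
contact_force: [1.5, 0.4, -0.3]
width: 0.0091
finger_force: 58.7
```

```bash
echo '0,0,0.001,0,0
0,0,0.001,0,0
0,0,0,0.14,0
0,0,0,0.14,0
0,0,0,0.14,0
0,0,0,0.14,0
0,0,0,0.14,0
0,0,0,0.14,0
0,0,0,0.14,0
0,0,0,0.14,0
0,0,0,0,0' | python3 -m crank; python3 -c "
from workcell import robot
s=robot.state();print(s['joints'].round(2),s['ft_torque'])"
```

```text
time_s: 8.32
tool_pos: [0.5149, 0.2229, 0.1052]
orientation: [[0.605, -0.796, 0.002], [-0.796, -0.605, -0.001], [0.002, -0.0, -1.0]]
contact_force: [-0.5, -2.9, 7.0]
width: 0.0092
finger_force: 59.9
[-0.52  0.5   0.07  1.93 -0.05  0.71 -2.92] [-0.57089979  0.0543023   0.01999083]
```

Joint 7 has reached its limit. I'll let go, lift, turn the tool back half a turn, and regrip the same faces.

```bash
echo '0,0,0,0,0.04
0,0,0,0,0.04
0,0,-0.02,0,0.04
0,0,-0.03,0,0.04
0,0,0,-0.185,0.04
0,0,0,-0.185,0.04
0,0,0,-0.185,0.04
0,0,0,-0.185,0.04
0,0,0,-0.185,0.04
0,0,0,-0.185,0.04
0,0,0,-0.185,0.04
0,0,0,-0.185,0.04' | python3 -m crank; echo '0,0,0,-0.185,0.04
0,0,0,-0.185,0.04
0,0,0,-0.185,0.04
0,0,0,-0.185,0.04
0,0,0,-0.185,0.04
0,0,0,-0.185,0.04
0,0,0,-0.185,0.04
0,0,0,-0.185,0.04
0,0,0,-0.1816,0.04
0,0,0,0,0.04' | python3 -m crank; python3 -c "
from workcell import robot
s=robot.state();print(s['joints'].round(3))"
```

```text
time_s: 9.82
tool_pos: [0.5145, 0.2224, 0.154]
orientation: [[0.845, 0.535, -0.001], [0.535, -0.845, 0.0], [-0.001, -0.0, -1.0]]
contact_force: [1.1, 0.4, -0.0]
width: 0.0401
finger_force: 0.0
time_s: 11.08
tool_pos: [0.5146, 0.2223, 0.154]
orientation: [[-0.602, 0.798, -0.001], [0.798, 0.602, 0.001], [0.001, -0.0, -1.0]]
contact_force: [0.2, -0.4, -0.2]
width: 0.0398
finger_force: 0.0
[ 0.026  0.525 -0.635  1.868  0.396  0.878 -0.156]
```

```bash
echo '0,0,0.025,0,0.04
0,0,0.023,0,0.04
0,0,0,0,0.04
0,0,0,0,0
0,0,0,0,0
0,0,0,0,0
0,0,0,0,0
0,0,0,0.08,0
0,0,0,0.08,0
0,0,0,0.08,0
0,0,0,0,0' | python3 -m crank; python3 -c "
from workcell import robot
s=robot.state();print(s['joints'].round(3),s['ft_torque'],s['tool_pos'])"
```

```text
time_s: 12.45
tool_pos: [0.515, 0.2231, 0.1074]
orientation: [[-0.397, 0.918, 0.002], [0.918, 0.397, 0.0], [-0.001, 0.001, -1.0]]
contact_force: [-1.1, -0.5, 5.8]
width: 0.0091
finger_force: 60.5
[-0.053  0.573 -0.536  1.897  0.405  0.779 -0.403] [-0.20846665  0.39896786  0.02392137] [0.51501776 0.22306774 0.10739426]
```

```bash
echo '0,0,0,0.05,0
0,0,0,0.05,0
0,0,0,0.05,0
0,0,0,0,0
0,0,0,0,0' | python3 -m crank; python3 -c "
from workcell import robot
s=robot.state();print(s['joints'].round(3),s['ft_torque'],s['tool_pos'])"
```

```text
time_s: 13.08
tool_pos: [0.5149, 0.223, 0.1074]
orientation: [[-0.258, 0.966, 0.002], [0.966, 0.258, -0.001], [-0.001, 0.001, -1.0]]
contact_force: [-2.6, -1.5, 6.6]
width: 0.0089
finger_force: 61.9
[-0.079  0.564 -0.5    1.899  0.378  0.772 -0.528] [-0.36841249  0.46574605  0.69810513] [0.51488624 0.2229798  0.10737116]
```

The key is at its stop, with 0.7 N m reacting. I'll release, lift, and look for the crank handle.

```bash
echo '0,0,0,0,0.04
0,0,0,0,0.04
0,0,-0.02,0,0.05
0,0,-0.04,0,0.06
0,0,-0.05,0,0.06
0,0,-0.02,0,0.06
0,0,0,0,0.06' | python3 -m crank
python3 - <<'E'
from h import *
s=robot.state();im=robot.get_image('top')[:,:,::-1];cv2.imwrite('pics/top3.png',im)
w=robot.get_image('wrist')[:,:,::-1];cv2.imwrite('pics/w3.png',w);import pickle;pickle.dump(s,open('w3.pkl','wb'))
print(s['time_s'],s['tool_pos'])
im=cv2.imread('pics/top0.png')
# hub & rim from top0: dark grey ring fit
h=cv2.cvtColor(im,cv2.COLOR_BGR2HSV)
m=np.zeros(im.shape[:2],bool);m[235:300,325:392]=1
g=(h[:,:,1]<90)&(im.max(2)<130)&m
c=blobs(cv2.morphologyEx(g.astype(np.uint8),cv2.MORPH_CLOSE,np.ones((3,3))))[0]
e=cv2.fitEllipse(cv2.convexHull(c));print(e,onz('top',*e[0],.1))
o=(h[:,:,0]<12)&(h[:,:,1]>120)&(im.max(2)>140)&m
for c in blobs(o,10): r=cv2.minEnclosingCircle(c);print(r,onz('top',*r[0],.15))
print(pix('wrist',[.48,.015,.1],s),pix('wrist',[.515,.222,.115],s))
E
```

```text
time_s: 13.95
tool_pos: [0.5157, 0.2233, 0.239]
orientation: [[-0.255, 0.967, 0.005], [0.967, 0.255, 0.002], [0.0, 0.005, -1.0]]
contact_force: [-0.8, -0.4, -0.1]
width: 0.0603
finger_force: 0.0
13.95 [0.51567052 0.2233349  0.23904501]
((360.1879577636719, 268.1396179199219), (51.10158157348633, 52.77669906616211), 133.7356414794922) [0.47961119 0.01508103 0.1       ]
(np.float64(230.1642498193074), np.float64(419.2695650745188)) (np.float64(315.2371283892125), np.float64(243.99702426802514))
```

View pics/w3.png

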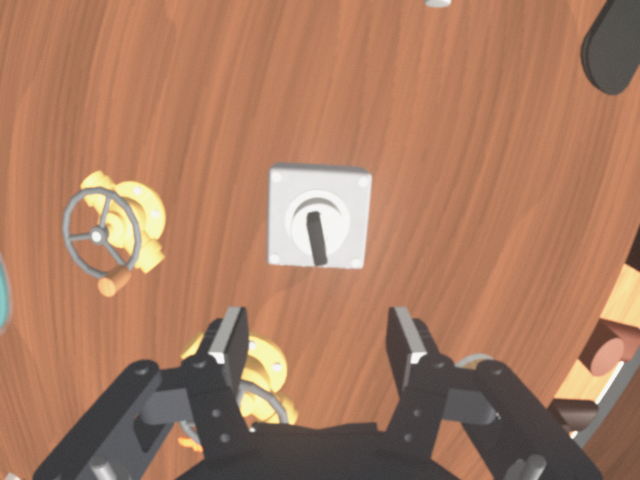

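The key is seated and turned at (316,238), and the large valve is partly hidden by the gripper. I'll move past the valve for a clear wrist view of its hub and handle.

```bash
echo '-0.034,-0.011,0,0,0.06
-0.034,-0.011,0,0,0.06
-0.034,-0.011,0,0,0.06
-0.034,-0.011,0,0,0.06
-0.034,-0.011,0,0,0.06
-0.034,-0.011,0,0,0.06
-0.034,-0.011,0,0,0.06
-0.032,-0.011,0,0,0.06
0,0,0,0,0.06
0,0,0,0,0.06' | python3 -m crank
python3 - <<'E'
from h import *
s=robot.state()
w=robot.get_image('wrist')[:,:,::-1];cv2.imwrite('pics/w4.png',w);import pickle;pickle.dump(s,open('w4.pkl','wb'))
print(s['time_s'],s['tool_pos'],s['joints'].round(2))
hp=onz('top',377,246,.155);hb=np.array([.4796,.0151,.1]);print(hp,hp-hb,np.hypot(*(hp-hb)[:2]))
print(pix('wrist',hb,s),pix('wrist',hp,s))
E
```

```text
time_s: 15.3
tool_pos: [0.4981, -0.06, 0.2354]
orientation: [[-0.256, 0.967, -0.002], [0.967, 0.256, 0.001], [0.001, -0.001, -1.0]]
contact_force: [0.3, -0.1, -0.1]
width: 0.0601
finger_force: 0.0
15.3 [ 0.49809983 -0.06004623  0.23540148] [ 0.48  0.28 -0.5   1.94  0.16  0.96  0.17]
[ 0.52396315 -0.01707232  0.155     ] [ 0.04436315 -0.03217232  0.055     ] 0.054800979566938066
(np.float64(319.57928899368943), np.float64(132.62382787725633)) (np.float64(379.6749065827718), np.float64(208.87273272563914))
```

View pics/w4.png

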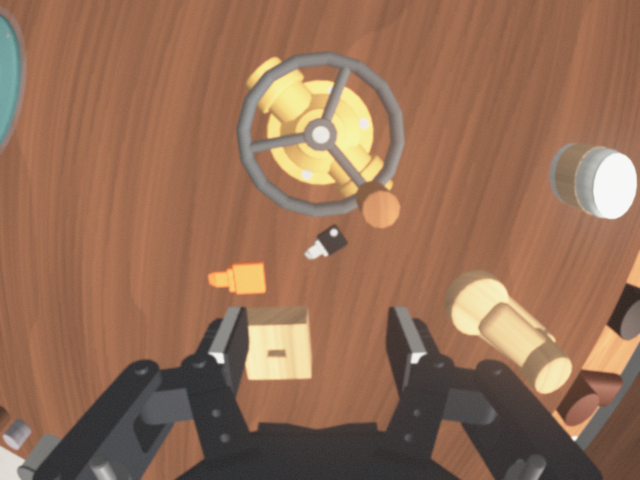

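Projections agree with the picture to within a pixel or two: hub at (320,133), handle top at (381,208). I'll grip the handle.

```bash
echo '0.0175,0.018,0,0,0.06
0.0172,0.0177,0,0,0.06
0,0,0,0,0.06
0,0,0.03,0,0.06
0,0,0.03,0,0.06
0,0,0.03,0,0.06
0,0,0.0174,0,0.06
0,0,0,0,0.06
0,0,0,0,0
0,0,0,0,0
0,0,0,0,0
0,0,0,0,0' | python3 -m crank
python3 - <<'E'
from workcell import robot
import numpy as np
s=robot.state();t=s['tool_pos'];R=s['orientation'];r=t[:2]-[.48,.015];a=np.arctan2(r[1],r[0]);print(t,np.hypot(*r),np.degrees(a))
E
```

```text
time_s: 16.85
tool_pos: [0.5253, -0.0182, 0.1302]
orientation: [[-0.256, 0.967, 0.003], [0.967, 0.256, -0.0], [-0.001, 0.002, -1.0]]
contact_force: [-0.0, -0.0, 6.1]
width: 0.0219
finger_force: 58.8
[ 0.52529693 -0.01821701  0.13018863] 0.05617100615492954 -36.25323199327964
```

```bash
cat > tab.py <<'E'
import numpy as np,sys
from workcell import robot
s=robot.state();t=s['tool_pos'];R=s['orientation'];r=t[:2]-[.48,.015];a=np.degrees(np.arctan2(r[1],r[0]))
print(t,np.hypot(*r).round(4),a.round(1),s['contact_force'].round(1),s['finger_force'],s['width'])
p=t[:2].copy();st=float(sys.argv[1])
for i in range(int(sys.argv[2])):
    q=np.radians(a+st*(i+1));n=np.array([.48,.015])+.055*np.array([np.cos(q),np.sin(q)])
    d=R.T@np.append(n-p,0);print(f"{d[0]:.4f} {d[1]:.4f} 0 0 0;",end='');p=n
print()
E
python3 tab.py -20 18
```

```text
[ 0.52529693 -0.01821701  0.13018863] 0.0562 -36.3 [-0.  -0.   6.1] 58.78485061432002 0.021856574550769812
-0.0083 -0.0175 0 0 0;-0.0030 -0.0189 0 0 0;0.0037 -0.0187 0 0 0;0.0099 -0.0164 0 0 0;0.0149 -0.0120 0 0 0;0.0181 -0.0062 0 0 0;0.0191 0.0004 0 0 0;0.0178 0.0069 0 0 0;0.0144 0.0125 0 0 0;0.0092 0.0167 0 0 0;0.0030 0.0189 0 0 0;-0.0037 0.0187 0 0 0;-0.0099 0.0164 0 0 0;-0.0149 0.0120 0 0 0;-0.0181 0.0062 0 0 0;-0.0191 -0.0004 0 0 0;-0.0178 -0.0069 0 0 0;-0.0144 -0.0125 0 0 0;
```

```bash
echo '-0.0083,-0.0175,0,0,0
-0.0030,-0.0189,0,0,0
0.0037,-0.0187,0,0,0
0.0099,-0.0164,0,0,0
0.0149,-0.0120,0,0,0
0,0,0,0,0' | python3 -m crank; python3 tab.py -20 6
```

```text
time_s: 17.6
tool_pos: [0.4389, -0.0223, 0.1301]
orientation: [[-0.257, 0.967, 0.002], [0.967, 0.257, -0.001], [-0.001, 0.001, -1.0]]
contact_force: [-3.1, 1.4, 8.8]
width: 0.0216
finger_force: 61.4
[ 0.43894944 -0.02228916  0.1301014 ] 0.0555 -137.7 [-3.1  1.4  8.8] 61.42531277553644 0.02155013286807401
0.0184 -0.0053 0 0 0;0.0191 0.0009 0 0 0;0.0176 0.0073 0 0 0;0.0141 0.0129 0 0 0;0.0088 0.0170 0 0 0;0.0025 0.0189 0 0 0;
```

```bash
echo '0.0184,-0.0053,0,0,0
0,0,0,0,0' | python3 -m crank; echo '0.0191,0.0009,0,0,0
0,0,0,0,0' | python3 -m crank; echo '0.0176,0.0073,0,0,0
0,0,0,0,0' | python3 -m crank;python3 tab.py -20 6
```

```text
time_s: 17.85
tool_pos: [0.4291, -0.0057, 0.1301]
orientation: [[-0.257, 0.966, 0.001], [0.966, 0.257, -0.001], [-0.001, 0.001, -1.0]]
contact_force: [-3.7, 0.4, 12.9]
width: 0.022
finger_force: 61.7
time_s: 18.1
tool_pos: [0.4256, 0.0135, 0.1301]
orientation: [[-0.257, 0.966, 0.002], [0.966, 0.257, -0.0], [-0.0, 0.002, -1.0]]
contact_force: [-3.0, 1.9, 11.3]
width: 0.0219
finger_force: 61.7
time_s: 18.35
tool_pos: [0.4289, 0.0326, 0.1301]
orientation: [[-0.257, 0.966, 0.003], [0.966, 0.257, 0.001], [-0.0, 0.003, -1.0]]
contact_force: [-1.3, 1.6, 10.7]
width: 0.0213
finger_force: 61.7
[0.42886919 0.0325935  0.13009055] 0.0541 161.0 [-1.3  1.6 10.7] 61.650922872213414 0.021338807582988305
0.0143 0.0125 0 0 0;0.0084 0.0172 0 0 0;0.0020 0.0190 0 0 0;-0.0046 0.0185 0 0 0;-0.0107 0.0159 0 0 0;-0.0154 0.0113 0 0 0;
```

```bash
echo '0.0143,0.0125,0,0,0
0,0,0,0,0' | python3 -m crank|sed -n '2p;6p'; echo '0.0084,0.0172,0,0,0
0,0,0,0,0' | python3 -m crank|sed -n '2p;6p';echo '0.0020,0.0190,0,0,0
0,0,0,0,0' | python3 -m crank|grep -E 'pos|force';python3 tab.py -20 7
```

```text
tool_pos: [0.4383, 0.0491, 0.1301]
finger_force: 61.6
tool_pos: [0.4528, 0.0613, 0.1301]
finger_force: 61.7
tool_pos: [0.4708, 0.0679, 0.1301]
contact_force: [2.0, 1.4, 9.9]
finger_force: 61.6
[0.47076405 0.06789522 0.13011953] 0.0537 99.9 [2.  1.4 9.9] 61.6246109889471 0.021545960679564057
-0.0036 0.0186 0 0 0;-0.0109 0.0157 0 0 0;-0.0156 0.0110 0 0 0;-0.0184 0.0050 0 0 0;-0.0190 -0.0016 0 0 0;-0.0173 -0.0080 0 0 0;-0.0135 -0.0135 0 0 0;
```

```bash
for i in 1; do echo '-0.0036,0.0186,0,0,0
0,0,0,0,0' | python3 -m crank|grep -E 'pos|force';echo '-0.0109,0.0157,0,0,0
0,0,0,0,0' | python3 -m crank|grep -E 'pos|force'; echo '-0.0156,0.0110,0,0,0
0,0,0,0,0' | python3 -m crank|grep -E 'pos|force';done;python3 tab.py -20 5
```

```text
tool_pos: [0.4897, 0.068, 0.1301]
contact_force: [1.5, -0.8, 10.4]
finger_force: 61.7
tool_pos: [0.5077, 0.0615, 0.1301]
contact_force: [2.0, -0.1, 8.5]
finger_force: 61.6
tool_pos: [0.5225, 0.0492, 0.1302]
contact_force: [3.8, -0.4, 7.0]
finger_force: 61.4
[0.52247536 0.04920784 0.13020858] 0.0545 38.8 [ 3.8 -0.4  7. ] 61.385787774052005 0.021718199169895955
-0.0183 0.0051 0 0 0;-0.0190 -0.0020 0 0 0;-0.0172 -0.0083 0 0 0;-0.0133 -0.0137 0 0 0;-0.0078 -0.0174 0 0 0;
```

```bash
echo '-0.0183,0.0051,0,0,0
0,0,0,0,0' | python3 -m crank|grep -E 'pos|force';echo '-0.0190,-0.0020,0,0,0
0,0,0,0,0' | python3 -m crank|grep -E 'pos|force';python3 tab.py -20 5
```

```text
tool_pos: [0.5321, 0.0324, 0.1302]
contact_force: [3.9, -0.5, 5.5]
finger_force: 61.3
tool_pos: [0.5353, 0.0128, 0.1302]
contact_force: [5.7, -2.2, 5.5]
finger_force: 61.1
[0.53534603 0.01282516 0.1302347 ] 0.0554 -2.3 [ 5.7 -2.2  5.5] 61.10538482753327 0.02187768873356421
-0.0169 -0.0090 0 0 0;-0.0130 -0.0140 0 0 0;-0.0075 -0.0176 0 0 0;-0.0010 -0.0191 0 0 0;0.0056 -0.0183 0 0 0;
```

```bash
echo '-0.0085,-0.0040,0,0,0
0,0,0,0,0' | python3 -m crank|grep -E 'pos|force';echo '-0.0084,-0.0050,0,0,0
0,0,0,0,0' | python3 -m crank|grep -E 'pos|force';python3 tab.py -10 5
```

```text
tool_pos: [0.5344, 0.0039, 0.1303]
contact_force: [8.6, -2.2, 1.7]
finger_force: 60.9
tool_pos: [0.5315, -0.0062, 0.1303]
contact_force: [8.3, -2.9, 2.6]
finger_force: 60.9
[ 0.53152505 -0.00620493  0.13025347] 0.0557 -22.4 [ 8.3 -2.9  2.6] 60.947042986226734 0.021618357796476688
-0.0067 -0.0070 0 0 0;-0.0059 -0.0076 0 0 0;-0.0045 -0.0085 0 0 0;-0.0030 -0.0091 0 0 0;-0.0013 -0.0095 0 0 0;
```

```bash
echo '-0.0060,-0.0072,0,0,0
0,0,0,0,0' | python3 -m crank|grep -E 'pos|force';echo '-0.0050,-0.0080,0,0,0
0,0,0,0,0' | python3 -m crank|grep -E 'pos|force';python3 tab.py -10 4
```

```text
tool_pos: [0.5269, -0.0152, 0.1303]
contact_force: [10.7, -6.3, 0.4]
finger_force: 60.8
tool_pos: [0.5261, -0.0161, 0.1306]
contact_force: [29.1, 6.8, -20.6]
finger_force: 60.8
[ 0.52605749 -0.01605018  0.13061536] 0.0555 -34.0 [ 29.1   6.8 -20.6] 60.79161824694893 0.02160168057059812
-0.0052 -0.0081 0 0 0;-0.0042 -0.0086 0 0 0;-0.0027 -0.0092 0 0 0;-0.0010 -0.0095 0 0 0;
```

The wheel is shut: the motion stopped at -34° with about 30 N, after 358° of travel. That means it started 6.24 rad open, which fits the given range. I'll hold briefly, relax, then back off two turns.

```bash
sed -i 's/\.015\]/.014]/g' tab.py; echo '0,0,0,0,0
0.0050,0.0080,0,0,0
0,0,0,0,0' | python3 -m crank|grep -E 'pos|force';python3 tab.py 20 18
```

```text
tool_pos: [0.5277, -0.0138, 0.1303]
contact_force: [11.9, -4.2, -0.4]
finger_force: 62.3
[ 0.52774656 -0.0137716   0.13033273] 0.0552 -30.2 [11.9 -4.2 -0.4] 62.310232036106754 0.022197190681568512
0.0158 0.0108 0 0 0;0.0185 0.0049 0 0 0;0.0190 -0.0017 0 0 0;0.0173 -0.0081 0 0 0;0.0135 -0.0135 0 0 0;0.0080 -0.0173 0 0 0;0.0016 -0.0190 0 0 0;-0.0050 -0.0184 0 0 0;-0.0110 -0.0156 0 0 0;-0.0157 -0.0109 0 0 0;-0.0185 -0.0049 0 0 0;-0.0190 0.0017 0 0 0;-0.0173 0.0081 0 0 0;-0.0135 0.0135 0 0 0;-0.0080 0.0173 0 0 0;-0.0016 0.0190 0 0 0;0.0050 0.0184 0 0 0;0.0110 0.0156 0 0 0;
```

```bash
echo '0.0158,0.0108,0,0,0
0.0185,0.0049,0,0,0
0.0190,-0.0017,0,0,0
0.0173,-0.0081,0,0,0
0.0135,-0.0135,0,0,0
0.0080,-0.0173,0,0,0
0.0016,-0.0190,0,0,0
-0.0050,-0.0184,0,0,0
-0.0110,-0.0156,0,0,0
0,0,0,0,0' | python3 -m crank|grep force;python3 tab.py 20 18
```

```text
contact_force: [11.6, -8.7, -2.2]
finger_force: 62.2
[0.43159933 0.03974118 0.13025075] 0.0548 152.0 [11.6 -8.7 -2.2] 62.21058440802153 0.021401702712106743
-0.0160 -0.0104 0 0 0;-0.0186 -0.0042 0 0 0;-0.0189 0.0025 0 0 0;-0.0170 0.0088 0 0 0;-0.0129 0.0141 0 0 0;-0.0073 0.0176 0 0 0;-0.0009 0.0191 0 0 0;0.0057 0.0182 0 0 0;0.0116 0.0152 0 0 0;0.0161 0.0103 0 0 0;0.0186 0.0042 0 0 0;0.0189 -0.0025 0 0 0;0.0170 -0.0088 0 0 0;0.0129 -0.0141 0 0 0;0.0073 -0.0176 0 0 0;0.0009 -0.0191 0 0 0;-0.0057 -0.0182 0 0 0;-0.0116 -0.0152 0 0 0;
```

```bash
echo '-0.0184,-0.0084,0,0,0
-0.0186,-0.0042,0,0,0
-0.0189,0.0025,0,0,0
-0.0170,0.0088,0,0,0
-0.0129,0.0141,0,0,0
-0.0073,0.0176,0,0,0
-0.0009,0.0191,0,0,0
0.0057,0.0182,0,0,0
0.0116,0.0152,0,0,0
0,0,0,0,0' | python3 -m crank|grep force;python3 tab.py 20 18
```

```text
contact_force: [5.1, -0.8, 5.9]
finger_force: 63.1
[ 0.53037651 -0.00911688  0.13021905] 0.0554 -24.6 [ 5.1 -0.8  5.9] 63.127339926722925 0.02184135687701908
0.0169 0.0091 0 0 0;0.0188 0.0032 0 0 0;0.0188 -0.0035 0 0 0;0.0165 -0.0097 0 0 0;0.0122 -0.0147 0 0 0;0.0064 -0.0180 0 0 0;-0.0002 -0.0191 0 0 0;-0.0067 -0.0179 0 0 0;-0.0124 -0.0145 0 0 0;-0.0166 -0.0094 0 0 0;-0.0188 -0.0032 0 0 0;-0.0188 0.0035 0 0 0;-0.0165 0.0097 0 0 0;-0.0122 0.0147 0 0 0;-0.0064 0.0180 0 0 0;0.0002 0.0191 0 0 0;0.0067 0.0179 0 0 0;0.0124 0.0145 0 0 0;
```

```bash
echo '0.0169,0.0091,0,0,0
0.0188,0.0032,0,0,0
0.0188,-0.0035,0,0,0
0.0165,-0.0097,0,0,0
0.0122,-0.0147,0,0,0
0.0064,-0.0180,0,0,0
-0.0002,-0.0191,0,0,0
-0.0067,-0.0179,0,0,0
-0.0124,-0.0145,0,0,0
0,0,0,0,0' | python3 -m crank|grep force;python3 tab.py 20 9
```

```text
contact_force: [5.8, -4.8, 5.2]
finger_force: 63.1
[0.42928825 0.03428618 0.13015765] 0.0546 158.2 [ 5.8 -4.8  5.2] 63.125195089378394 0.022001270715721454
-0.0169 -0.0088 0 0 0;-0.0190 -0.0021 0 0 0;-0.0186 0.0045 0 0 0;-0.0159 0.0106 0 0 0;-0.0113 0.0154 0 0 0;-0.0054 0.0183 0 0 0;0.0012 0.0191 0 0 0;0.0076 0.0175 0 0 0;0.0132 0.0138 0 0 0;
```

```bash
echo '-0.0180,-0.0080,0,0,0
-0.0190,-0.0021,0,0,0
-0.0186,0.0045,0,0,0
-0.0159,0.0106,0,0,0
-0.0113,0.0154,0,0,0
-0.0054,0.0183,0,0,0
0.0012,0.0191,0,0,0
0.0076,0.0175,0,0,0
0,0,0,0,0' | python3 -m crank|grep force;python3 tab.py 3 4
```

```text
contact_force: [3.7, -2.0, 6.5]
finger_force: 63.2
[ 0.5230395  -0.02093842  0.13018252] 0.0554 -39.1 [ 3.7 -2.   6.5] 63.24974381161155 0.02117401359996923
0.0021 0.0020 0 0 0;0.0019 0.0022 0 0 0;0.0020 0.0021 0 0 0;0.0021 0.0020 0 0 0;
```

```bash
echo '0.0040,0.0043,0,0,0
0,0,0,0,0
0,0,0,0,0
0,0,0,0,0' | python3 -m crank|grep -E 'time|force';python3 tab.py 3 2
python3 - <<'E'
from h import *
s=robot.state();im=robot.get_image('top')[:,:,::-1];sd=robot.get_image('side')[:,:,::-1]
a=cv2.resize(im[210:310,230:410],None,fx=3,fy=3);b=cv2.resize(sd[215:395,240:400],None,fx=1.66,fy=1.66)[:300]
cv2.imwrite('pics/fin.png',np.hstack([a,b[:, :260]]))
E
```

```text
time_s: 27.1
contact_force: [5.5, -2.3, 5.9]
finger_force: 63.1
[ 0.52571872 -0.01737185  0.13023531] 0.0554 -34.5 [ 5.5 -2.3  5.9] 63.11025610018987 0.021551914797693698
0.0023 0.0018 0 0 0;0.0020 0.0020 0 0 0;Traceback (most recent call last):
  File "<stdin>", line 4, in <module>
    return _nx.concatenate(arrs, 1, dtype=dtype, casting=casting)
           ~~~~~~~~~~~~~~~^^^^^^^^^^^^^^^^^^^^^^^^^^^^^^^^^^^^^^^
ValueError: all the input array dimensions except for the concatenation axis must match exactly, but along dimension 0, the array at index 0 has size 300 and the array at index 1 has size 299
```

```bash
echo '0.0009,0.0009,0,0,0
0,0,0,0,0
0,0,0,0,0' | python3 -m crank|grep -E 'pos|force'; python3 -c "
from workcell import robot
print(robot.hand_in())"
```

```text
tool_pos: [0.526, -0.0169, 0.1302]
contact_force: [4.5, -4.1, 6.2]
finger_force: 63.2
the job is handed in; nothing more can be done
None
```

I handed the job in at about 27.5 s. The key is in the switch and turned to its stop, and the wheel was shut, then backed off two turns, with the crank handle still gripped at about 63 N. The two turns are judged from the gripper position, about 0.02 rad off by my estimate; the hand-in gave no verdict, and my last camera check failed on a script error.

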